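# Find the paint-tin lid that rocks and press it home

### The arm

A 6-joint arm with a two-finger parallel gripper is mounted at the origin on the work surface. World frame = base frame: x ahead of the robot, y to its left, z up, the work surface at z = 0. Lengths are in m, angles in rad, forces in N, time in s.
With the tool pointing down it reaches from about 0.35 to 0.85 m from the base axis. Payload 8.1 kg.
Tool frame: the origin (TCP) lies between the finger pads; the fingertips stand 11 mm ahead of it and the grasp point (between the pads) lies 8 mm behind it (tips_ahead is the z of the fingertips in the tool frame, in m); z points along the fingers, y is the line along which they close (so a half turn about z gives the same grasp; the last joint's range is limited). The gripper opens to 93 mm and grips with 3 to 60 N. Pads are 15 mm wide; open, the fingers measure 128 mm over their backs; the gripper's body (75 mm by 188 mm) begins 65 mm behind the grasp point.
Start: joints at [1.2, 0.13, 1.488, -0, 1.523, -0.085], TCP at [0.169, 0.576, 0.23] pointing down, gripper open.
Joint ranges: [-2.96, 2.96], [-0.89, 2.26], [0.02, 2.5], [-1.34, 4.48], [0, 2.73], [-2.66, 2.66]. Speed limits (rad/s): [2.39, 2.39, 2.79, 3.14, 3.14, 3.14].

### API

Orientations are given as a rotation vector (axis times angle).
In Python, from plant import read_state, read_camera, close_job, tips_ahead gives the robot as it stands. The module is installed in compiled form; this text tells all that it offers.
- The arm moves only by the tool move_arm, never from a script. Its argument "plan" is a list of rows, each a list of 7 numbers: the turn, a rotation vector about the tool's x, y, z in units of 6 degrees (1.0 is 6 degrees), then the shift along the tool's x, y, z in units of 25 mm (1.0 is 25 mm), then the finger opening in mm, from 0 to 93. A call has exactly 10 rows; each row shifts and turns the commanded pose from where the row before left it, along the tool's axes as they then stand; what a row does not reach is not made up. A row lasts 1/10 s, in which the tool goes at most 50 mm and 8.59 degrees, less where a joint would pass 70% of its speed; a pose out of reach is approached as far as the arm can. A call is refused whole if a number of a shift passes 1 or a number of a turn 1, either way. A call with a gripper value outside its range is refused whole. The fingers move at their own pace and stop on an object; "force" is the grip in N (left out, the last holds). Time passes only in rows, so rows that do not move let the fingers close, or fill a call up. It gives the time, the measured TCP pose, the force, the opening and the grip force at its end, in the units of the state.
- read_state(): the state, without advancing time (a new reading comes with each control period).
- read_camera(name): name is "scene" or "side" or "wrist"; returns a dict with "frame" (480x640x3 uint8, red, green, blue), "z_map" (480x640 float32, m along the optical axis (not along the pixel's ray), 0 where there is no reading), "fx", "fy", "cx", "cy" (pixels), "rvec" (rotation vector, rad) and "tvec" (3), from world to camera coordinates, as OpenCV has them. Camera axes: x right, y down, z forward; pixel columns grow to the right and rows downward; lengths in m; the calibration is good to about 2 mm. A picture is of the moment at which its call begins.
- close_job(): hands the job in; it is judged then, once.
The state is a dict: "t": time; "q": joint angles; "dq": joint speeds; "joint_torque": joint torques, N m; "tool_pos": TCP position; "orientation": TCP orientation; "force": force on the tool from outside, world axes, zero at the start; "wrist_torque": the same for the moment, N m; "opening": finger opening in m; "gripper_force": force on a finger pad.
Only numpy, scipy, OpenCV 4.12 (cv2) and the standard library are available. Lean on these libraries where they do the work, as an engineer would, in place of code of your own. Each camera call takes 0.05 s, during which the arm holds its last target. There are 200 camera calls.

### The job

Four identical paint tins stand in a row on the potting bench, and one lid has not been pushed home, though that hardly shows. With a closed fingertip press down on the rims of the lids until you find the one that rocks, then press that lid down in its middle until it sits fully home like the others. Do not pick up or lift off any lid, leave the jug, trowel, spanner and seed tray where they are, and finish with the hand clear.

Things in the scene. Friction and masses are not known exactly. Their poses are not given: they have to be found in the camera images.
- tin_1: the leftmost (largest y) paint tin of the row as the robot sees it: a full, heavy round steel tin, 86 mm across, 95 mm high, firm on the bench. Origin: centre of its underside, z up. Its flat top ring (69 mm inside, 86 mm outside) is 95 mm above that.
- lid_1: press-in lid of tin_1, one of four alike. 60 g: a rim ring 64 mm inside, 77 mm outside, 3.5 mm high, round a flat sunken panel 64 mm across; below it a plug 9 mm deep. Origin: centre of the panel's upper face, level with the rim's underside; z is the lid's upward normal. The rim's top is 3.5 mm above the origin. Any of the four lids may be the loose one.
- tin_2: the second from the left paint tin of the row as the robot sees it: a full, heavy round steel tin, 86 mm across, 95 mm high, firm on the bench. Origin: centre of its underside, z up. Its flat top ring (69 mm inside, 86 mm outside) is 95 mm above that.
- lid_2: press-in lid of tin_2, one of four alike. Shape, origin and axes as lid_1. A lid that is home has its rim flat on the tin's top ring (lid origin 95 mm above the tin's origin, within 0.5 mm) and is firm wherever it is pressed.
- tin_3: the third from the left paint tin of the row as the robot sees it: a full, heavy round steel tin, 86 mm across, 95 mm high, firm on the bench. Origin: centre of its underside, z up. Its flat top ring (69 mm inside, 86 mm outside) is 95 mm above that.
- lid_3: press-in lid of tin_3, one of four alike. Shape, origin and axes as lid_1. The one lid that is not home stands level but 2 to 3 mm high. Pressed on its rim with about 1 N it tips some 0.1 rad (5 to 7 degrees) until that side meets the tin and the far side rises; let go, it falls back level and is still loose.
- tin_4: the rightmost (smallest y) paint tin of the row as the robot sees it: a full, heavy round steel tin, 86 mm across, 95 mm high, firm on the bench. Origin: centre of its underside, z up. Its flat top ring (69 mm inside, 86 mm outside) is 95 mm above that.
- lid_4: press-in lid of tin_4, one of four alike. Shape, origin and axes as lid_1. The lid that is not home, pressed within about 12 mm of its centre, stays level; from about 10 to 12 N it slides down 2 to 3 mm until it is home and stops firmly, and it stays there when let go.
- jug: white ceramic jug, 145 mm high, 108 mm across, with a handle on its own +y side; origin at the centre of its underside. Bystander.
- trowel: stainless garden trowel with a wooden handle, lying flat, 310 mm long, 28 mm high, blade to its own +x; origin under the neck between handle and blade. Bystander.
- spanner: chrome spanner, 200 mm long, lying flat along its own x, left of the tins; origin near its middle. Bystander.
- seed_tray: black plastic seed tray with cells, 170 x 340 x 50 mm, long side along y, beyond the tins; origin at the centre of its underside. Bystander.
Not all that is in view belongs to the job. What is shaped like the lid_4 but blue is not meant.

How it is judged:
On the way:
1. the loose lid has been pressed on its rim and has rocked (tipped more than 0.06 rad, a fingertip on it) (((angle between lid_1's own z axis and vertical above 0.06 rad and contact force between the fingers and lid_1 above 0.2 N) or (angle between lid_2's own z axis and vertical above 0.06 rad and contact force between the fingers and lid_2 above 0.2 N) or (angle between lid_3's own z axis and vertical above 0.06 rad and contact force between the fingers and lid_3 above 0.2 N) or (angle between lid_4's own z axis and vertical above 0.06 rad and contact force between the fingers and lid_4 above 0.2 N))), for 0.1 s.
At the end, for the whole second after the job is handed in: All four lids are home: each lid's origin less than 96.5 mm above its tin's origin (95 mm is fully home; the loose lid starts at 97 to 98), within 5 mm of the tin's axis, tilted less than 0.03 rad, and at rest (z of lid_1 in the frame of tin_1 below 0.0965 m and horizontal distance between lid_1 and tin_1 below 0.005 m and angle between each of lid_1, lid_2, lid_3, lid_4's own z axis and vertical below 0.03 rad and linear speed of each of lid_1, lid_2, lid_3, lid_4 below 0.02 m/s and z of lid_2 in the frame of tin_2 below 0.0965 m and horizontal distance between lid_2 and tin_2 below 0.005 m and z of lid_3 in the frame of tin_3 below 0.0965 m and horizontal distance between lid_3 and tin_3 below 0.005 m and z of lid_4 in the frame of tin_4 below 0.0965 m and horizontal distance between lid_4 and tin_4 below 0.005 m); the robot touches nothing.
It fails at once if a lid is lifted (its centre more than 12 mm above home) (z of lid_1 in the frame of tin_1 above 0.107 m or z of lid_2 in the frame of tin_2 above 0.107 m or z of lid_3 in the frame of tin_3 above 0.107 m or z of lid_4 in the frame of tin_4 above 0.107 m).
It fails at once if the jug, trowel, spanner or seed tray is moved more than 20 mm (distance of any of jug, trowel, spanner, seed_tray from where it was at the start of the episode above 0.02 m).
It also fails if it takes over 51 s, if anything falls off the work surface, if the arm or the gripper's body presses on something with over 40 N, if the wrist force passes 120 N, or if a joint passes its speed limit or range.

## Working session

There is one attempt and no reset: what is moved stays moved. The work goes in short steps, Python scripts to look and compute and a tool call to move; the robot and the scene stay as the last step left them, time stands still between calls to the robot, and variables do not carry over. Pictures are saved under pics/ and viewed, at most 10 in all, crops included, and the job is handed in when it is done.

Besides the shell and the picture viewer there is one more tool, called after "Emit:" in YAML: its name, and indented under it one key for each argument. move_arm: Moves the arm, as the interface text tells. Its arguments: {"type":"object","properties":{"plan":{"type":"array","items":{"type":"array","items":{"type":"number"}}},"force":{"type":"number"}},"required":["plan"]}

```bash
mkdir -p pics
cat > h.py <<'E'
import numpy as np,cv2
from plant import *
def world(c,u,v,z=None):
    R=cv2.Rodrigues(np.array(c["rvec"],float))[0];t=np.array(c["tvec"],float).ravel()
    d=np.array([(u-c["cx"])/c["fx"],(v-c["cy"])/c["fy"],1.])
    if z is None: return R.T@(d*c["z_map"][int(v),int(u)]-t)
    o=-R.T@t;w=R.T@d;return o+w*(z-o[2])/w[2]
def cloud(c):
    R=cv2.Rodrigues(np.array(c["rvec"],float))[0];t=np.array(c["tvec"],float).ravel()
    v,u=np.mgrid[:480,:640];z=c["z_map"]
    p=np.stack([(u-c["cx"])/c["fx"]*z,(v-c["cy"])/c["fy"]*z,z],-1)
    return (p-t)@R
def save(c,n,box=None,s=1):
    f=c["frame"][...,::-1]
    if box: f=f[box[1]:box[3],box[0]:box[2]]
    cv2.imwrite("pics/"+n,cv2.resize(f,None,fx=s,fy=s,interpolation=cv2.INTER_CUBIC))
E
python3 - <<'E'
from h import *
import pickle
for n in("scene","side"):
    c=read_camera(n);save(c,n+"0.png");pickle.dump(c,open(n+".pkl","wb"))
s=read_state();print(s,tips_ahead)
E
```

```text
{'t': 0.1, 'q': array([ 1.19961734e+00,  1.31089633e-01,  1.48920250e+00,  6.15478640e-06,
        1.52300145e+00, -8.53814324e-02]), 'dq': array([ 0.00102077, -0.00110288, -0.00358881, -0.00055056,  0.00010679,
       -0.00030923]), 'joint_torque': array([ 1.01137637e-03, -5.61342931e+01, -4.93096232e+01,  7.69779319e-02,
        2.92220281e-02, -7.55425162e-07]), 'tool_pos': array([0.16893317, 0.57519399, 0.22867232]), 'orientation': array([-4.47348082e-01, -3.10918338e+00,  2.59998690e-03]), 'force': array([ 0.39116165, -0.29300436,  0.12693034]), 'wrist_torque': array([-0.03762301,  0.01441136,  0.02920812]), 'gripper_force': 0.0, 'opening': 0.09308694367109074} 0.011
```

View pics/scene0.png

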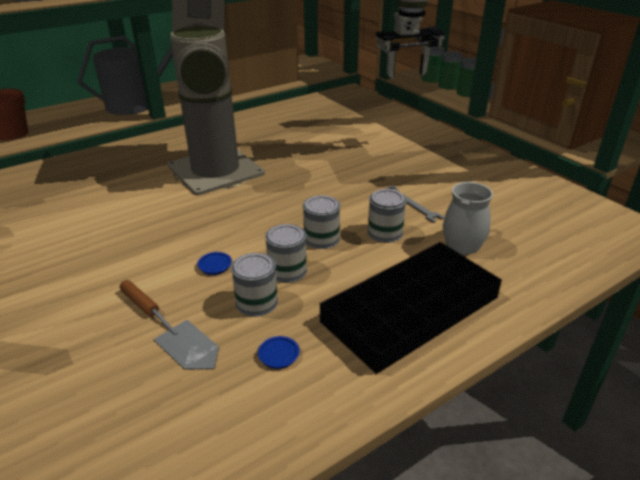

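View pics/side0.png

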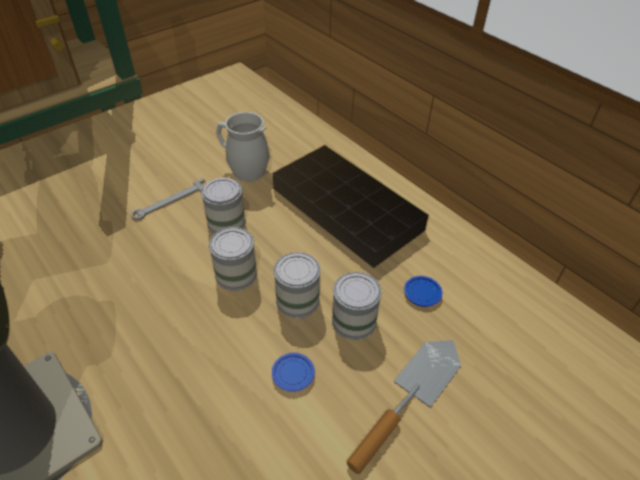

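Scene view: the tins' tops are at about (387,200) tin_1, (322,205) tin_2, (286,238) tin_3 and (255,268) tin_4. In the side view they are at (223,192), (232,243), (298,270) and (357,292). Lookalikes are the blue lids lying on the bench at scene (215,263) and (278,352), which are not meant. The four tin lids are the candidates. Next I'll measure their centres and rim heights.

Run:
```python
from h import *
import pickle
guess={"scene":[(387,200),(322,205),(286,238),(255,268)],"side":[(223,192),(232,243),(298,270),(357,292)]}
for n in guess:
    c=pickle.load(open(n+".pkl","rb"));P=cloud(c)
    for g in guess[n]:
        w=world(c,*g,0.097)
        d=np.hypot(P[...,0]-w[0],P[...,1]-w[1])
        m=(d<0.06)&(P[...,2]>0.088)&(P[...,2]<0.115)&(c["z_map"]>0)
        q=P[m]; (cx,cy),r=cv2.minEnclosingCircle(q[:,:2].astype(np.float32))
        d=np.hypot(q[:,0]-cx,q[:,1]-cy)
        print(n,np.round([cx,cy,r],4),"panel z %.4f rim z %.4f ring z %.4f"%tuple(np.median(q[k,2]) if k.any() else np.nan for k in(d<.028,(d>.033)&(d<.0375),(d>.0395)&(d<.0425))),m.sum())
c=pickle.load(open("side.pkl","rb"));P=cloud(c)
m=(P[...,2]>.02)&(P[...,2]<.3)&(P[...,0]>.25)&(P[...,0]<.9)&(abs(P[...,1])<.5)
for z in(c["z_map"]>0,):
    n,l,st,ce=cv2.connectedComponentsWithStats((m&z).astype(np.uint8))
    for i in range(1,n):
        if st[i,4]>150: q=P[l==i];print(st[i],q.min(0).round(3),q.max(0).round(3))
save(c,"crop1.png",(180,160,400,350),3)
```

```text
scene [0.5407 0.1995 0.0445] panel z 0.0987 rim z 0.1007 ring z 0.0943 663
scene [0.4722 0.0584 0.0472] panel z 0.0955 rim z 0.0985 ring z 0.0949 688
scene [ 0.5309 -0.0747  0.0461] panel z 0.0954 rim z 0.0981 ring z 0.0949 853
scene [ 0.5851 -0.181   0.0462] panel z 0.0955 rim z 0.0983 ring z 0.0954 1051
side [0.5386 0.1993 0.0448] panel z 0.0975 rim z 0.0996 ring z 0.0939 944
side [0.4717 0.0578 0.0458] panel z 0.0947 rim z 0.0976 ring z 0.0953 1231
side [ 0.529  -0.0757  0.0451] panel z 0.0945 rim z 0.0978 ring z 0.0951 1393
side [ 0.5844 -0.1825  0.0451] panel z 0.0946 rim z 0.0980 ring z 0.0951 1521
[ 216  112   54   65 2539] [0.628 0.265 0.02 ] [0.731 0.395 0.147]
[ 273  144  157  117 5886] [ 0.689 -0.11   0.02 ] [0.878 0.239 0.054]
[ 201  177   56  108 4040] [0.426 0.012 0.02 ] [0.583 0.242 0.105]
[ 274  252   47   60 2369] [ 0.485 -0.12   0.02 ] [ 0.574 -0.031  0.102]
[ 333  272   49   62 2509] [ 0.539 -0.227  0.02 ] [ 0.629 -0.138  0.102]
[ 348  409   52   62 1075] [ 0.388 -0.405  0.02 ] [ 0.503 -0.361  0.032]
```

View pics/crop1.png

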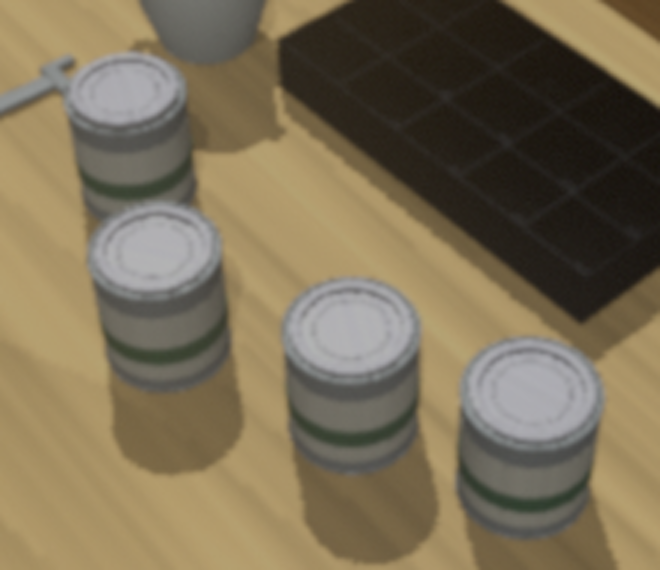

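Both cameras show tin_1's lid about 3 mm higher than the others, so I'll rock-test it first on its near rim.

Emit:
move_arm:
  plan:
    - [0,0,0,-1,-0.6,0,0]
    - [0,0,0,-1,-0.6,0,0]
    - [0,0,0,-1,-0.6,0,0]
    - [0,0,0,-1,-0.6,0,0]
    - [0,0,0,-1,-0.6,0,0]
    - [0,0,0,-1,-0.6,0,0]
    - [0,0,0,-1,-0.6,0,0]
    - [0,0,0,-1,-0.6,0,0]
    - [0,0,0,-1,-0.6,0,0]
    - [0,0,0,-1,-0.6,0,0]
  force: 20

```text
t: 1.1
tool_pos: [0.3672, 0.3602, 0.2292]
orientation: [-0.447, -3.109, 0.001]
force: [0.7, -0.7, 0.1]
opening: 0.0177
gripper_force: 0.0
```

Emit:
move_arm:
  plan:
    - [0,0,0,-1,-0.6,0,0]
    - [0,0,0,-1,-0.6,0,0]
    - [0,0,0,-1,-0.6,0,0]
    - [0,0,0,-1,-0.6,0,0]
    - [0,0,0,-1,-0.6,0,0]
    - [0,0,0,-1,-0.6,0,0]
    - [0,0,0,-1,-0.6,0,0]
    - [0,0,0,0,0,1,0]
    - [0,0,0,0,0,1,0]
    - [0,0,0,0,0,1,0]

```text
t: 2.1
tool_pos: [0.505, 0.2108, 0.1534]
orientation: [-0.449, -3.109, 0.0]
force: [-0.5, 0.4, -0.2]
opening: 0.0005
gripper_force: 0.0
```

```bash
cat > rel.py <<'E'
from h import *
import sys
def rel(target):
    s=read_state();R=cv2.Rodrigues(s["orientation"])[0]
    print("t",s["t"],"pos",s["tool_pos"].round(4),"z",R[:,2].round(3),"x",R[:,0].round(3),"F",s["force"].round(2),"open",round(s["opening"],4))
    print("units",(R.T@(np.array(target)-s["tool_pos"])/.025).round(2))
if __name__=="__main__": rel([float(a) for a in sys.argv[1:4]])
E
python3 rel.py .504 .210 .119
```

```text
t 2.1 pos [0.505  0.2108 0.1534] z [-0. -0. -1.] x [-0.959  0.283  0.   ] F [-0.46  0.42 -0.17] open 0.0005
units [ 0.03 -0.04  1.38]
```

Emit:
move_arm:
  plan:
    - [0,0,0,0,0,0.7,0]
    - [0,0,0,0,0,0.7,0]
    - [0,0,0,0,0,0.08,0]
    - [0,0,0,0,0,0.08,0]
    - [0,0,0,0,0,0.08,0]
    - [0,0,0,0,0,0.06,0]
    - [0,0,0,0,0,0.04,0]
    - [0,0,0,0,0,0,0]
    - [0,0,0,0,0,0,0]
    - [0,0,0,0,0,0,0]

```text
t: 3.1
tool_pos: [0.5051, 0.2113, 0.1114]
orientation: [0.447, 3.109, 0.0]
force: [-0.5, 0.7, 0.7]
opening: 0.0006
gripper_force: 0.2
```

Run:
```python
from h import *
for n in("side","scene"):
    c=read_camera(n);P=cloud(c)
    d=P[...,:2]-np.array([.5397,.1994]);r=np.hypot(*np.moveaxis(d,-1,0))
    m=(r<.029)&(P[...,2]>.08)&(P[...,2]<.11)&(c["z_map"]>0)
    A=np.c_[d[m],np.ones(m.sum())];print(n,np.linalg.lstsq(A,P[m][:,2],rcond=None)[0].round(4),m.sum())
    save(c,"rock_%s.png"%n,(180,140,260,240) if n=="side" else (350,140,430,260),5)
s=read_state();print(s["tool_pos"],s["force"],s["t"])
```

```text
side [ 0.056  -0.023   0.0982] 324
scene [-0.0055  0.0136  0.0994] 219
[0.50506678 0.21123877 0.1112555 ] [ 0.06462275 -0.51467495 -0.66393493] 3.2
```

View pics/rock_side.png

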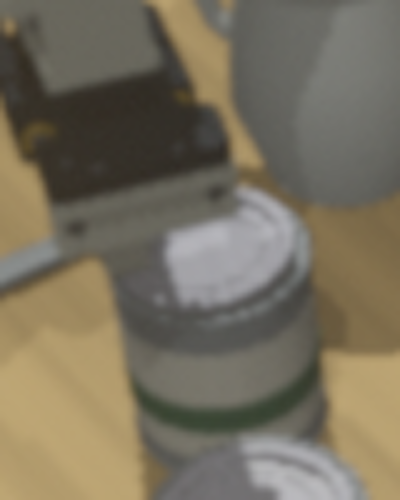

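The crop shows the closed fingers on the near-left rim of tin_1 (crop about (150,230)), just at contact. I'll go a little lower.

Emit:
move_arm:
  plan:
    - [0,0,0,0,0,0.03,0]
    - [0,0,0,0,0,0.03,0]
    - [0,0,0,0,0,0.03,0]
    - [0,0,0,0,0,0,0]
    - [0,0,0,0,0,0,0]
    - [0,0,0,0,0,0,0]
    - [0,0,0,0,0,0,0]
    - [0,0,0,0,0,0,0]
    - [0,0,0,0,0,0,0]
    - [0,0,0,0,0,0,0]

```text
t: 4.2
tool_pos: [0.5052, 0.2113, 0.1099]
orientation: [0.447, 3.109, 0.0]
force: [-4.6, -1.3, 8.6]
opening: 0.0004
gripper_force: 4.2
```

```bash
cat > tilt.py <<'E'
from h import *
for n in("side","scene"):
    c=read_camera(n);P=cloud(c)
    d=P[...,:2]-np.array([.5397,.1994]);r=np.hypot(*np.moveaxis(d,-1,0))
    m=(r<.029)&(P[...,2]>.08)&(P[...,2]<.108)&(d[...,0]>-.01)&(c["z_map"]>0)
    A=np.c_[d[m],np.ones(m.sum())];print(n,np.linalg.lstsq(A,P[m][:,2],rcond=None)[0].round(4),m.sum())
    f=(r>.033)&(r<.0375)&(c["z_map"]>0)&(P[...,2]>.085)&(P[...,2]<.12)&(d@np.array([.959,-.283])>.02)
    print(" far rim z",np.median(P[f][:,2]).round(4))
s=read_state();print(s["tool_pos"],s["force"],s["t"])
E
python3 tilt.py
```

```text
side [ 0.1108 -0.0548  0.0987] 206
 far rim z 0.1033
scene [0.0361 0.0092 0.0998] 136
 far rim z 0.1045
[0.50518744 0.21130803 0.10985635] [-4.82464901 -1.12431907  8.51760364] 4.3
```

The lid has rocked: tilt is about 0.12 rad, the far rim rose to about 104 mm, and the press is firm at 8.5 N. Now I'll lift, centre and press.

Emit:
move_arm:
  plan:
    - [0,0,0,0,0,-0.4,0]
    - [0,0,0,0,0,-0.6,0]
    - [0,0,0,-0.5,-0.02,0,0]
    - [0,0,0,-0.5,-0.02,0,0]
    - [0,0,0,-0.46,-0.02,0,0]
    - [0,0,0,0,0,0,0]
    - [0,0,0,0,0,0.4,0]
    - [0,0,0,0,0,0.2,0]
    - [0,0,0,0,0,0,0]
    - [0,0,0,0,0,0,0]

```text
t: 5.3
tool_pos: [0.5389, 0.1996, 0.1183]
orientation: [-0.447, -3.109, 0.001]
force: [-0.6, -0.1, -0.7]
opening: 0.0
gripper_force: 0.0
```

```bash
python3 rel.py .5397 .1994 .106; python3 tilt.py
```

```text
t 5.3 pos [0.5389 0.1996 0.1183] z [-0.001 -0.    -1.   ] x [-0.96   0.282  0.001] F [-0.57 -0.08 -0.74] open 0.0
units [-0.03  0.    0.49]
side [0.0018 0.0053 0.0975] 190
 far rim z 0.1
scene [-0.011   0.0021  0.0986] 157
 far rim z 0.1007
[0.53954088 0.1996277  0.11907678] [ 0.23410966  0.04329133 -0.70623572] 5.4
```

Emit:
move_arm:
  plan:
    - [0,0,0,0,0,0.3,0]
    - [0,0,0,0,0,0.07,0]
    - [0,0,0,0,0,0.05,0]
    - [0,0,0,0,0,0.05,0]
    - [0,0,0,0,0,0.05,0]
    - [0,0,0,0,0,0.05,0]
    - [0,0,0,0,0,0.05,0]
    - [0,0,0,0,0,0,0]
    - [0,0,0,0,0,0,0]
    - [0,0,0,0,0,0,0]

```text
t: 6.4
tool_pos: [0.5395, 0.1995, 0.1062]
orientation: [0.447, 3.109, -0.0]
force: [-12.8, -4.0, 23.8]
opening: 0.0009
gripper_force: 11.6
```

The tool stopped firmly at 24 N with the tip at 95 mm, which is home. I'll lift clear and check.

Emit:
move_arm:
  plan:
    - [0,0,0,0,0,-0.2,0]
    - [0,0,0,0,0,-0.4,0]
    - [0,0,0,0,0,-1,0]
    - [0,0,0,0,0,-1,0]
    - [0,0,0,0,0,-1,0]
    - [0,0,0,0,0,-1,0]
    - [0,0,0,1,0,-0.5,0]
    - [0,0,0,1,0,0,0]
    - [0,0,0,1,0,0,0]
    - [0,0,0,1,0,0,0]

```text
t: 7.4
tool_pos: [0.4429, 0.2278, 0.2313]
orientation: [0.448, 3.109, 0.0]
force: [-0.0, 0.1, 0.3]
opening: 0.0004
gripper_force: 0.0
```

```bash
python3 tilt.py
python3 - <<'E'
from h import *
for n in("side","scene"):
    c=read_camera(n);P=cloud(c);o=[]
    for w in[(.5397,.1994),(.472,.058),(.530,-.075),(.585,-.182)]:
        d=np.hypot(P[...,0]-w[0],P[...,1]-w[1]);z=P[...,2];k=(z>.08)&(z<.12)&(c["z_map"]>0)
        o.append(np.median(z[k&(d<.028)]).round(4))
    print(n,o)
    if n=="side": save(c,"end.png",(180,100,420,360),2)
E
```

```text
side [-0.0048 -0.0102  0.0946] 265
 far rim z 0.0976
scene [ 0.0066 -0.0116  0.0955] 164
 far rim z 0.0974
[0.44175717 0.22850042 0.23126523] [ 0.89710554 -0.29992073  0.11775402] 7.5
side [np.float64(0.0947), np.float64(0.0948), np.float64(0.0946), np.float64(0.0946)]
scene [np.float64(0.0957), np.float64(0.0955), np.float64(0.0955), np.float64(0.0953)]
```

View pics/end.png

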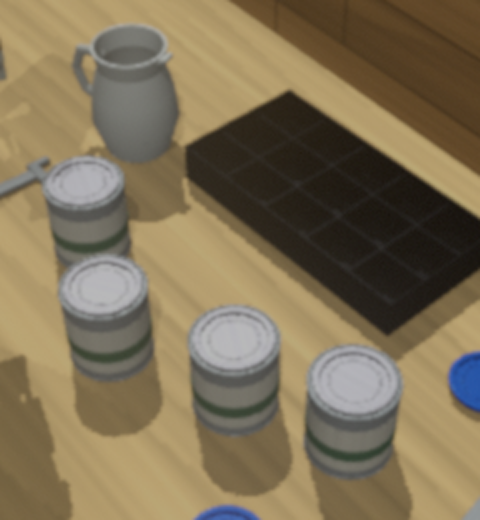

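The picture shows all four lids seated and level (crop (85,183), (105,285), (234,340), (354,382)). The jug, spanner and tray have not moved, and the hand is clear.

```bash
python3 -c "
from plant import *
print(close_job())"
```

```text
the job is handed in; nothing more can be done
None
```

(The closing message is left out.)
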